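Seat the horn stake in the keyed bench holder

TASK

Get the bench ready for shaping a ring: take the steel stake with the pointed horn out of the wooden rack and lower it, without dropping it, into the dark steel stake holder, turned so that the rib under its horn enters the slot beside the bore, until its collar sits flush on the holder. Let go of it there, and leave the other two stakes standing in the rack.

Things in the scene. Friction and masses are not known exactly. Their poses are not given: they have to be found in the camera images.
- horn_stake: Stake to move, the only one with a pointed horn; steel, about 0.6 kg. Round collar 56 mm across, 0 to 8 mm above the origin; block head with flat sides 26 mm apart in y, x -34 to +16 mm, z 8 to 44 mm: grip these sides over the axis. Horn tapers on to x +66 mm at z 30 mm. Origin: shank axis at the collar's underside, z up, x along the horn. Starts with its collar resting on a 60 mm high wooden rack.
- horn_stake_foot (a point): Foot of the horn stake's shank, 44 mm under its origin, same axes. Shank 20 mm thick, its last 12 mm tapering to 10 mm. A rib 8 mm wide runs down the shank under the horn (+x), out to 18.5 mm from the axis, from the collar to 28 mm below it (thin lead-in to 31 mm). Hangs free in a 43 mm round hole of the rack: lift straight up, 100 mm or more if it is to pass over the other stakes.
- holder_bore (a point): Centre of the bore's mouth on top of the fixed dark steel holder (84 x 84 mm block, 60 mm high). Bore 25 mm across, right through; on one side it opens into a slot 16 mm wide, to 22.5 mm from the axis, full depth. z up, x from bore to slot. Home: the stake's x along this x, collar on the top face. Rib off the slot: it stops 28 mm or more too high. Play about 13 degrees either way.
- flat_stake: Another stake, to be left: square flat head 44 x 44 mm, top 34 mm above the origin; same collar, shank and origin as the horn stake's. The three stand 100 mm apart in a row, in any order, along the middle of the fixed rack (100 x 300 mm, 60 mm high).
- dome_stake: Another stake in the rack, to be left: round mushroom head 54 mm across, top 48 mm above the origin; same collar, shank and origin as the horn stake's.
Mind the look-alikes: they are no part of the job. Leave any purple or red look-alike of the part that bears holder_bore alone.

How it is judged (in metres and radians):
At the end, for the whole second after the job is handed in: The horn stake rests upright (within 6 degrees) in the holder, axis within 10 mm of the bore's, horn along the slot (within 28 degrees; the slot ensures it), collar within 4 mm of the holder's top; the other two stakes are within 40 mm of where they started (z of horn_stake in the frame of holder_bore between -0.004 and 0.004 m and horizontal distance between horn_stake and holder_bore below 0.01 m and angle between the x axis of horn_stake and the x axis of holder_bore, either way round below 0.5 rad and angle between horn_stake's own z axis and vertical below 0.1 rad and linear speed of horn_stake below 0.03 m/s and distance of each of flat_stake, dome_stake from where it was at the start of the episode below 0.04 m); the robot touches nothing.
It fails at once if the horn stake is dropped or slammed into the holder (faster than 0.6 m/s within 60 mm of the bore's mouth) (distance between horn_stake and holder_bore below 0.06 m and linear speed of horn_stake above 0.6 m/s).
It fails at once if one of the other two stakes is taken from its place in the rack (moved more than 40 mm) (distance of any of flat_stake, dome_stake from where it was at the start of the episode above 0.04 m).
It also fails if it takes over 45 s, if anything falls off the work surface, if the arm or the gripper's body presses on something with over 40 N, if the wrist force passes 120 N, or if a joint passes its speed limit or range.

ROBOT

A 6-joint arm with a two-finger parallel gripper is mounted at the origin on the work surface. World frame = base frame: x ahead of the robot, y to its left, z up, the work surface at z = 0. Lengths are in m, angles in degrees, forces in N, time in s.
With the tool pointing down it reaches from about 0.25 to 0.725 m from the base axis. Payload 9.7 kg.
Tool frame: the origin (TCP) lies between the finger pads; the fingertips stand 11 mm ahead of it and the grasp point (between the pads) lies 8 mm behind it; z points along the fingers, y is the line along which they close (so a half turn about z gives the same grasp; the last joint's range is limited). The gripper opens to 85 mm and grips with 20 to 120 N. Pads are 22 mm wide; open, the fingers measure 114 mm over their backs; the gripper's body (76 mm by 85 mm) begins 54 mm behind the grasp point. The pads swing forward as they close: fully open they stand 13 mm farther back than shut.
Start: joints at [-70.417, 4.979, 10.078, 95.1, 0, 90], TCP at [0.184, -0.518, 0.242] pointing down, gripper open.
Joint ranges: [-179.16, 179.16], [-48.56, 103.87], [-65.8, 70.77], [-126.05, 130.52], [-82.76, 87.17], [-180, 180]. Speed limits (degrees/s): [127.2, 127.2, 147.25, 180, 180, 180].

INTERFACE

Orientations are given as [roll, pitch, yaw] about the fixed x, y, z axes, in that order (R = Rz(yaw) Ry(pitch) Rx(roll)).
In Python, from workcell import monitor, cams, ticket gives the robot as it stands.
- The arm moves only by the tool carry_out, never from a script. Its argument "plan" is a list of rows, each an object with "travel": the shift along the world's x, y, z as a fraction of full scale, a list of three; "angular": the turn, a rotation vector about the world's x, y, z as a fraction of full scale, a list of three; "grip": the gripper's target within -1 to 1 (fully open at 1, half-way at 0, shut at -1). In form: [{"travel": [x, y, z], "angular": [ax, ay, az], "grip": grip}, ...]. A call has 1 to 8 rows; each row is the pose to reach, as a shift and turn from the pose commanded when the call began; what a row does not reach only later rows make up. Full scale, the value 1, is 300 mm for a shift and 0.5 rad for a turn. A row lasts 1/12 s, in which the tool goes at most 41.7 mm and 7.16 degrees, less where a joint would pass 70% of its speed; a pose out of reach is approached as far as the arm can. A call with a number of a shift or a turn outside -1 to 1 is refused whole. A call with a gripper value outside its range is refused whole. The fingers move at their own pace and stop on an object; "grip_force" is the grip in N (left out, the last holds). Time passes only in rows, so rows that repeat a pose let the fingers close. It gives the time, the measured TCP pose, the force, the opening and the grip force at its end, in the units of the state.
- monitor.get_obs(): the state, without advancing time (a new reading comes with each control period).
- cams.camera(name): name is "scene" or "side" or "wrist"; returns a dict with "frame" (480x640x3 uint8, red, green, blue), "mtx" (3x3 intrinsics, pixels), "view" (4x4, takes a point from world to camera coordinates); the wrist camera has in their place "T_tool_cam" (4x4, takes a point from camera to tool coordinates, whose origin is the TCP and whose axes are the flange's). Camera axes: x right, y up, looking along -z (the intrinsics and any distortion apply to the point x, -y, -z); pixel columns grow to the right and rows downward; lengths in m; the calibration is good to about 2 mm. A picture is of the moment at which its call begins: read the wrist's pose just before it. There is no depth.
- ticket.job_done(): hands the job in; it is judged then, once.
The state is a dict: "time": time; "q": joint angles; "qd": joint speeds; "joint_efforts": joint torques, N m; "ee_pos": TCP position; "tcp_rot": TCP orientation; "wrist_force": force on the tool from outside, world axes, zero at the start; "torque": the same for the moment, N m; "opening": finger opening in m; "grasp_force": force on a finger pad.
Only numpy, scipy, OpenCV 4.12 (cv2) and the standard library are available. Lean on these libraries where they do the work, as an engineer would, in place of code of your own. Each camera call takes 0.05 s, during which the arm holds its last target. There are 200 camera calls.

## Working session

There is one attempt and no reset: what is moved stays moved. The work goes in short steps, Python scripts to look and compute and a tool call to move; the robot and the scene stay as the last step left them, time stands still between calls to the robot, and variables do not carry over. Pictures are saved under pics/ and viewed, at most 10 in all, crops included, and the job is handed in when it is done.

Besides the shell and the picture viewer there is one more tool, called by a JSON object that holds its "method" and its "body", one argument or row to a line. carry_out: Moves the arm, as the interface text tells. Its arguments: {"type":"object","properties":{"plan":{"type":"array","items":{"type":"object","properties":{"travel":{"type":"array","items":{"type":"number"}},"angular":{"type":"array","items":{"type":"number"}},"grip":{"type":"number"}}}},"grip_force":{"type":"number"}},"required":["plan"]}

```bash
mkdir -p pics
cat > h.py <<'E'
import numpy as np, cv2
from workcell import monitor, cams, ticket
def snap(n,f):
    c=cams.camera(n); cv2.imwrite('pics/'+f,c['frame'][:,:,::-1]); return c
def world_ray(c,uv,Twt=None):
    d=np.linalg.inv(c['mtx'])@[uv[0],uv[1],1]; d=np.array([d[0],-d[1],-d[2]])
    T=np.linalg.inv(c['view']) if Twt is None else Twt@c['T_tool_cam']
    return T[:3,3],T[:3,:3]@d
def at_z(c,uv,z,Twt=None):
    o,d=world_ray(c,uv,Twt); return o+d*(z-o[2])/d[2]
E
python3 - <<'E'
from h import *
import pickle
o=monitor.get_obs(); print(o)
for n in ('scene','side','wrist'):
    c=snap(n,n+'1.png'); pickle.dump(c,open(n+'1.pkl','wb'))
    print(n,{k:v for k,v in c.items() if k!='frame'})
E
```

```text
{'time': 0.0, 'q': array([-7.04159134e+01,  5.01085564e+00,  1.00335592e+01,  9.50986103e+01,
        1.59932875e-04,  8.99997894e+01]), 'qd': array([-0.04860588,  0.03871584,  0.04047578, -0.05863773, -0.01174334,
        0.0332713 ]), 'joint_efforts': array([-1.37810734e-03, -5.20382845e+01,  4.64803004e+01,  1.62379991e-02,
       -3.80181007e-05,  6.62565171e-06]), 'ee_pos': array([ 0.18428362, -0.51798144,  0.24157738]), 'tcp_rot': array([-1.79924093e+02, -1.60211697e-04,  1.95842970e+01]), 'wrist_force': array([-0.34237817,  1.15105391,  0.27805537]), 'torque': array([ 0.0020377 ,  0.01590259, -0.03343086]), 'grasp_force': 0.0, 'opening': 0.08535581159630747}
scene {'mtx': array([[540.78224253,   0.        , 318.45866316],
       [  0.        , 540.78224253, 236.52107394],
       [  0.        ,   0.        ,   1.        ]]), 'view': array([[-0.17517768,  0.9843336 ,  0.02000363,  0.04477925],
       [-0.65598251, -0.13184517,  0.74317145,  0.26812945],
       [ 0.73416601,  0.11706502,  0.66880196, -1.34842396],
       [ 0.        ,  0.        ,  0.        ,  1.        ]])}
sid
[... 243 characters left out ...]
0.24957758, -0.48760393,  0.8366322 , -0.17097766],
       [-0.37733926,  0.74670887,  0.54775993, -0.98072665],
       [ 0.        ,  0.        ,  0.        ,  1.        ]])}
wrist {'mtx': array([[330.73433085,   0.        , 315.11232249],
       [  0.        , 330.73433085, 236.69574614],
       [  0.        ,   0.        ,   1.        ]]), 'T_tool_cam': array([[-5.09392533e-06,  9.49141906e-01,  3.14848601e-01,
         8.01651815e-02],
       [ 9.99999945e-01, -9.97377145e-05,  3.16848064e-04,
        -1.32195202e-03],
       [ 3.32136055e-04,  3.14848585e-01, -9.49141853e-01,
        -1.31677450e-01],
       [ 0.00000000e+00,  0.00000000e+00,  0.00000000e+00,
         1.00000000e+00]])}
```

View pics/scene1.png

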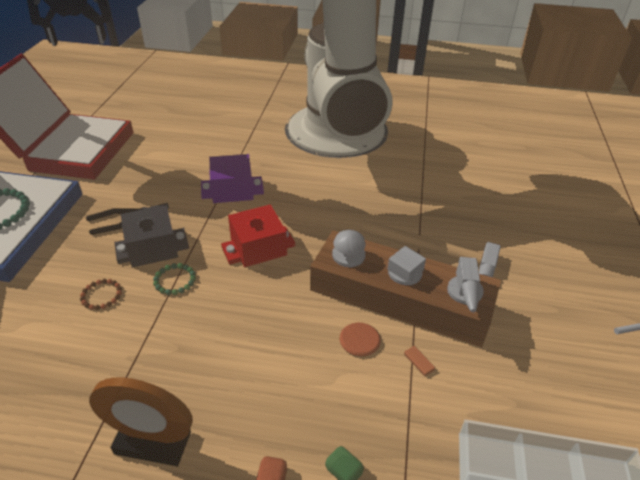

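View pics/side1.png

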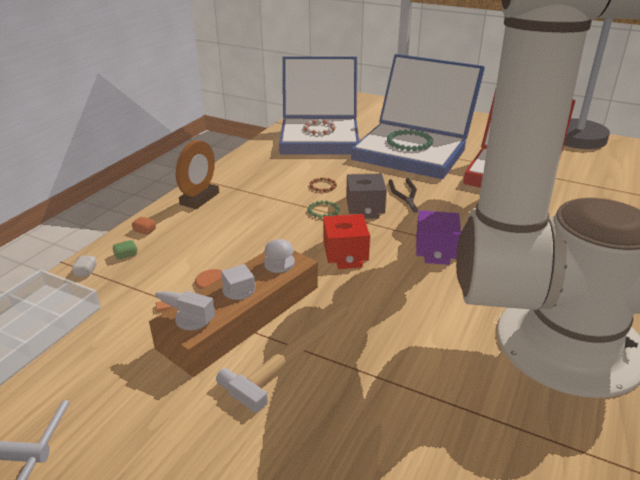

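Run:
```python
import cv2,numpy as np
s=cv2.imread('pics/scene1.png');d=cv2.imread('pics/side1.png')
f=lambda im,x,y:cv2.resize(im[y:y+75,x:x+100],(400,300),interpolation=cv2.INTER_CUBIC)
cv2.imwrite('pics/m1.png',np.vstack([np.hstack([f(s,415,235),f(s,100,195)]),np.hstack([f(d,140,275),f(d,320,160)])]))
```

```text
(no output)
```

View pics/m1.png

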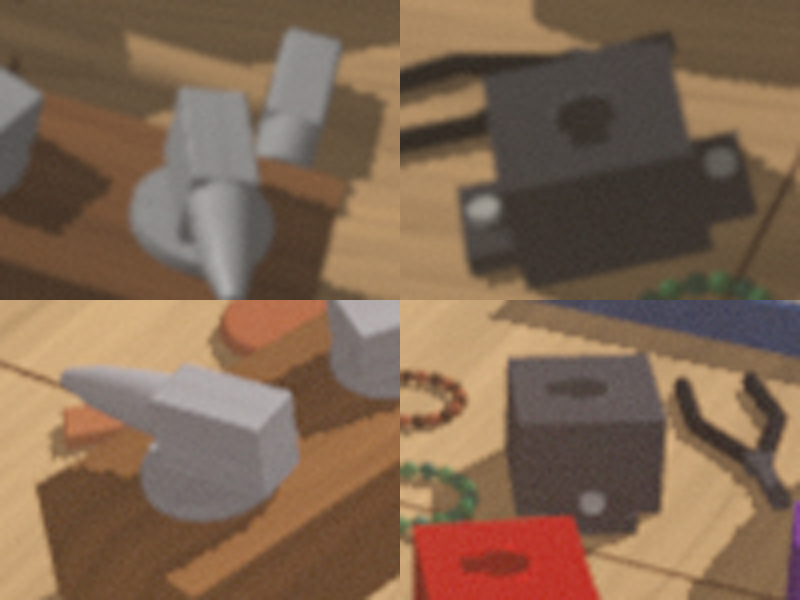

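Run:
```python
from h import *
import pickle
s=pickle.load(open('scene1.pkl','rb'));d=pickle.load(open('side1.pkl','rb'))
np.set_printoptions(precision=4,suppress=True)
a=lambda P,ox,oy,tx,ty:[(ox+(x-tx)/4,oy+(y-ty)/4) for x,y in P]
def show(n,c,P,z):
    W=np.array([at_z(c,p,z)[:2] for p in P]); print(n,*W,'mean',W.mean(0))
    return W
def ang(v): return np.degrees(np.arctan2(v[1],v[0]))
H=show('hold sc',s,a([(487,80),(668,38),(690,158),(498,192)],100,195,400,0),.06); print(ang(H[3]-H[0]),ang(H[2]-H[1]),ang(H[1]-H[0])-90,ang(H[2]-H[3])-90)
show('hole sc',s,a([(556,118),(614,118),(585,95),(586,145)],100,195,400,0),.06)
H=show('hold sd',d,a([(508,358),(645,354),(664,422),(510,424)],320,160,400,300),.06); print(ang(H[1]-H[0]),ang(H[2]-H[3]),ang(H[3]-H[0]),ang(H[2]-H[1]))
show('hole sd',d,a([(545,388),(607,385)],320,160,400,300),.06)
K=show('head sc',s,a([(180,90),(243,93),(257,182),(187,185)],415,235,0,0),.104); print(ang(K[3]-K[0]),ang(K[2]-K[1]))
K=show('head sd',d,a([(180,365),(298,393),(262,432),(150,402)],140,275,0,300),.104); print(ang(K[0]-K[1]),ang(K[3]-K[2]))
show('tip sc',s,[(472,309)],.09);show('tip sd',d,[(155.5,294)],.09)
show('collar sc',s,a([(130,215),(272,225)],415,235,0,0),.064)
show('flat,dome sc',s,[(407,258),(349,237)],.1)
```

```text
hold sc [ 0.4824 -0.3276] [ 0.4368 -0.2586] [ 0.5149 -0.2171] [ 0.5521 -0.2898] mean [ 0.4965 -0.2733]
28.46378559432245 27.967366813086468 33.40776708846202 27.074706570041883
hole sc [ 0.5012 -0.2858] [ 0.496  -0.2605] [ 0.4835 -0.2797] [ 0.5158 -0.2653] mean [ 0.4991 -0.2728]
hold sd [ 0.5499 -0.2862] [ 0.4802 -0.3278] [ 0.4387 -0.2544] [ 0.5143 -0.2129] mean [ 0.4958 -0.2703]
-149.14904017639438 -151.28941870737475 115.88790710538548 119.50444501963719
hole sd [ 0.5149 -0.2614] [ 0.4846 -0.2811] mean [ 0.4997 -0.2713]
head sc [0.5224 0.2749] [0.5192 0.2997] [0.5681 0.3031] [0.5749 0.2766] mean [0.5461 0.2886]
1.9067513545334198 3.9861164240590474
head sd [0.5687 0.2832] [0.5165 0.2763] [0.5147 0.302 ] [0.5645 0.3071] mean [0.5411 0.2922]
7.474349733507148 5.813431879465895
tip sc [0.6156 0.2935] mean [0.6156 0.2935]
tip sd [0.6196 0.2972] mean [0.6196 0.2972]
collar sc [0.5561 0.2623] [0.5506 0.3183] mean [0.5534 0.2903]
flat,dome sc [0.5359 0.1918] [0.5044 0.0939] mean [0.5201 0.1429]
```

{"method": "carry_out", "body": {
  "plan": [
    {"travel":[0.4,1,0.1],"angular":[0,0,0],"grip":1},
    {"travel":[0.4,1,0.1],"angular":[0,0,0],"grip":1},
    {"travel":[0.4,1,0.1],"angular":[0,0,0],"grip":1},
    {"travel":[0.4,1,0.1],"angular":[0,0,0],"grip":1},
    {"travel":[0.4,1,0.1],"angular":[0,0,0],"grip":1},
    {"travel":[0.4,1,0.1],"angular":[0,0,0],"grip":1},
    {"travel":[0.4,1,0.1],"angular":[0,0,0],"grip":1},
    {"travel":[0.4,1,0.1],"angular":[0,0,0],"grip":1}
  ]
}}

```text
time: 0.82
ee_pos: [0.3045, -0.2158, 0.2727]
tcp_rot: [180.0, -0.0, 19.6]
wrist_force: [0.2, 0.8, -0.7]
opening: 0.0854
grasp_force: 0.0
```

```bash
python3 -c "
from h import *
o=monitor.get_obs();print(o['q'],o['ee_pos'],o['tcp_rot'])"
```

```text
[-3.53381294e+01 -1.80508116e+01 -7.37984004e+00  1.00637229e+02
  2.21839732e-02  1.25070247e+02] [ 0.30451476 -0.21578281  0.27266492] [ 1.79985130e+02 -3.75444367e-02  1.95916351e+01]
```

{"method": "carry_out", "body": {
  "plan": [
    {"travel":[0.4,0.8,0],"angular":[0,0,1],"grip":1},
    {"travel":[0.4,0.8,0],"angular":[0,0,1],"grip":1},
    {"travel":[0.4,0.8,0],"angular":[0,0,1],"grip":1},
    {"travel":[0.4,0.8,0],"angular":[0,0,1],"grip":1},
    {"travel":[0.4,0.8,0],"angular":[0,0,1],"grip":1},
    {"travel":[0.4,0.8,0],"angular":[0,0,1],"grip":1},
    {"travel":[0.4,0.8,0],"angular":[0,0,1],"grip":1}
  ]
}}

```text
time: 1.4
ee_pos: [0.4254, 0.0256, 0.2717]
tcp_rot: [-180.0, -0.0, 48.4]
wrist_force: [-0.2, -0.9, -0.6]
opening: 0.0852
grasp_force: 0.0
```

{"method": "carry_out", "body": {
  "plan": [
    {"travel":[0.4,0.85,0],"angular":[0,0,1],"grip":1},
    {"travel":[0.4,0.85,0],"angular":[0,0,1],"grip":1},
    {"travel":[0.4,0.85,0],"angular":[0,0,1],"grip":1},
    {"travel":[0.4,0.85,0],"angular":[0,0,1],"grip":1},
    {"travel":[0.4,0.85,0],"angular":[0,0,1],"grip":1},
    {"travel":[0.4,0.85,0],"angular":[0,0,1],"grip":1},
    {"travel":[0.4,0.85,0],"angular":[0,0,1],"grip":1}
  ]
}}

```text
time: 1.98
ee_pos: [0.5449, 0.2798, 0.2712]
tcp_rot: [-180.0, 0.0, 76.9]
wrist_force: [0.1, -0.1, 0.7]
opening: 0.0851
grasp_force: 0.0
```

{"method": "carry_out", "body": {
  "plan": [
    {"travel":[0,0,0],"angular":[0,0,1],"grip":1},
    {"travel":[0,0,0],"angular":[0,0,1],"grip":1},
    {"travel":[0,0,0],"angular":[0,0,1],"grip":1},
    {"travel":[0,0,0],"angular":[0,0,1],"grip":1},
    {"travel":[0,0,0],"angular":[0,0,1],"grip":1}
  ]
}}

```text
time: 2.4
ee_pos: [0.5443, 0.2769, 0.2718]
tcp_rot: [-180.0, 0.0, 105.9]
wrist_force: [0.1, 0.3, 0.6]
opening: 0.0852
grasp_force: 0.0
```

{"method": "carry_out", "body": {
  "plan": [
    {"travel":[0,0,0],"angular":[0,0,1],"grip":1},
    {"travel":[0,0,0],"angular":[0,0,1],"grip":1},
    {"travel":[0,0,0],"angular":[0,0,1],"grip":1},
    {"travel":[0,0,0],"angular":[0,0,1],"grip":1},
    {"travel":[0,0,0],"angular":[0,0,1],"grip":1}
  ]
}}

```text
time: 2.82
ee_pos: [0.5443, 0.2767, 0.2721]
tcp_rot: [-180.0, -0.0, 134.3]
wrist_force: [0.6, 0.2, -0.2]
opening: 0.0852
grasp_force: 0.0
```

{"method": "carry_out", "body": {
  "plan": [
    {"travel":[0,0,0],"angular":[0,0,1],"grip":1},
    {"travel":[0,0,0],"angular":[0,0,1],"grip":1},
    {"travel":[0,0,0],"angular":[0,0,1],"grip":1},
    {"travel":[0,0,0],"angular":[0,0,1],"grip":1},
    {"travel":[0,0,0],"angular":[0,0,1],"grip":1}
  ]
}}

```text
time: 3.23
ee_pos: [0.5443, 0.2767, 0.2722]
tcp_rot: [-180.0, -0.0, 162.7]
wrist_force: [0.6, 0.3, 0.1]
opening: 0.0852
grasp_force: 0.0
```

{"method": "carry_out", "body": {
  "plan": [
    {"travel":[0,0,0],"angular":[0,0,0.76],"grip":1},
    {"travel":[0,0,0],"angular":[0,0,0.76],"grip":1},
    {"travel":[0,0,0],"angular":[0,0,0.76],"grip":1},
    {"travel":[0,0,0],"angular":[0,0,0.76],"grip":1},
    {"travel":[0,0,0],"angular":[0,0,0.76],"grip":1},
    {"travel":[0,0,0],"angular":[0,0,0.76],"grip":1}
  ]
}}

```text
time: 3.73
ee_pos: [0.5443, 0.2768, 0.2722]
tcp_rot: [-180.0, -0.0, -175.9]
wrist_force: [-0.7, -1.2, 0.7]
opening: 0.0854
grasp_force: 0.0
```

```bash
cat >> h.py <<'E'
from scipy.spatial.transform import Rotation as R
def tool():
    o=monitor.get_obs(); T=np.eye(4); T[:3,:3]=R.from_euler('xyz',o['tcp_rot'],degrees=True).as_matrix(); T[:3,3]=o['ee_pos']; return T,o
E
python3 - <<'E'
from h import *
import pickle
T,o=tool();c=snap('wrist','w2.png');pickle.dump((T,c),open('w2.pkl','wb'));print(o['q'],o['ee_pos'],o['tcp_rot'],o['time'])
E
```

```text
[2.69527691e+01 1.45628880e+01 2.43698909e+01 9.98114730e+01
 1.68492262e-03 2.28200928e+01] [0.54433411 0.27679615 0.27224277] [-1.79999819e+02 -4.77370332e-03 -1.75867324e+02] 3.7333
```

View pics/w2.png

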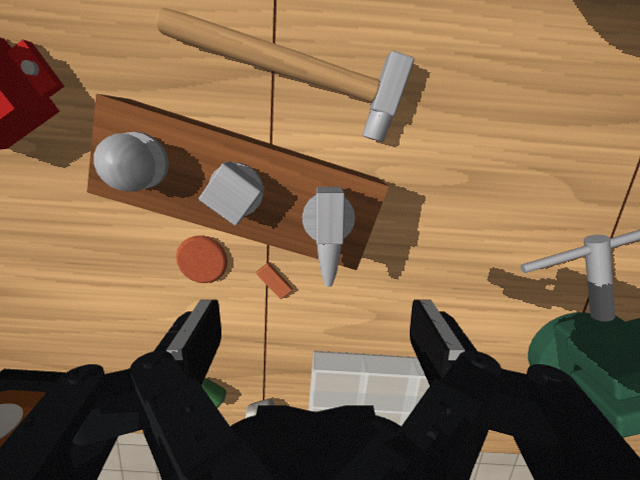

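The wrist view shows the horn stake with its head top at about (316–344, 187–243) and its horn tip at (329, 286). The flat stake is at (232, 193) and the dome at (125, 162).

Run:
```python
from h import *
import pickle
np.set_printoptions(precision=4,suppress=True)
T,c=pickle.load(open('w2.pkl','rb'))
cv2.imwrite('pics/w2c.png',cv2.resize(c['frame'][165:300,250:410,::-1],(800,675)[:2],interpolation=cv2.INTER_CUBIC)[:600])
P=[(316,187),(344,187),(343,242),(317,243)]
W=np.array([at_z(c,p,.104,T)[:2] for p in P]);print(W,W.mean(0))
for a,b in((0,3),(1,2)): v=W[b]-W[a];print(np.degrees(np.arctan2(v[1],v[0])))
t=at_z(c,(329,286),.09,T);print(t)
```

```text
[[0.514  0.2766]
 [0.5122 0.302 ]
 [0.565  0.3063]
 [0.5678 0.2815]] [0.5398 0.2916]
5.200295348165103
4.661590211569379
[0.6196 0.298  0.09  ]
```

View pics/w2c.png

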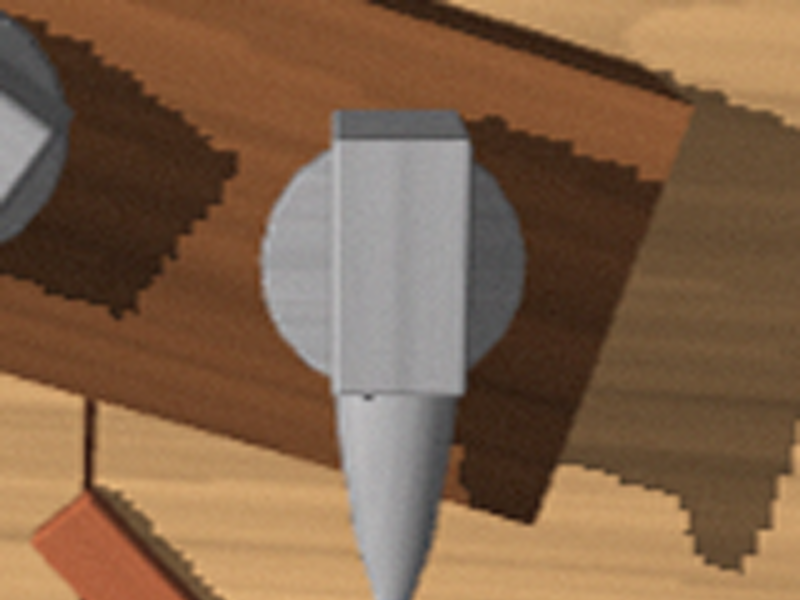

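{"method": "carry_out", "body": {
  "plan": [
    {"travel":[0.024,0.052,-0.05],"angular":[0,0,0.03],"grip":1},
    {"travel":[0.024,0.052,-0.15],"angular":[0,0,0.03],"grip":1},
    {"travel":[0.024,0.052,-0.27],"angular":[0,0,0.03],"grip":1},
    {"travel":[0.024,0.052,-0.39],"angular":[0,0,0.03],"grip":1},
    {"travel":[0.024,0.052,-0.51],"angular":[0,0,0.03],"grip":1},
    {"travel":[0.024,0.052,-0.58],"angular":[0,0,0.03],"grip":1},
    {"travel":[0.024,0.052,-0.617],"angular":[0,0,0.03],"grip":1},
    {"travel":[0.024,0.052,-0.617],"angular":[0,0,0.03],"grip":1}
  ]
}}

```text
time: 4.45
ee_pos: [0.5504, 0.2918, 0.0845]
tcp_rot: [-179.9, -0.2, -174.7]
wrist_force: [-0.1, -0.0, 0.9]
opening: 0.0854
grasp_force: 0.0
```

{"method": "carry_out", "body": {
  "plan": [
    {"travel":[0,0,0],"angular":[0,0,0],"grip":-1},
    {"travel":[0,0,0],"angular":[0,0,0],"grip":-1},
    {"travel":[0,0,0],"angular":[0,0,0],"grip":-1},
    {"travel":[0,0,0],"angular":[0,0,0],"grip":-1},
    {"travel":[0,0,0],"angular":[0,0,0],"grip":-1},
    {"travel":[0,0,0],"angular":[0,0,0],"grip":-1},
    {"travel":[0,0,0],"angular":[0,0,0],"grip":-1},
    {"travel":[0,0,0],"angular":[0,0,0],"grip":-1}
  ],
  "grip_force": 80
}}

```text
time: 5.12
ee_pos: [0.5522, 0.2926, 0.0887]
tcp_rot: [180.0, 0.1, -174.6]
wrist_force: [-0.6, -0.3, 5.9]
opening: 0.0247
grasp_force: 80.6
```

{"method": "carry_out", "body": {
  "plan": [
    {"travel":[0,0,0.04],"angular":[0,0,0],"grip":-1},
    {"travel":[0,0,0.11],"angular":[0,0,0],"grip":-1},
    {"travel":[0,0,0.2],"angular":[0,0,0],"grip":-1},
    {"travel":[0,0,0.3],"angular":[0,0,0],"grip":-1},
    {"travel":[0,0,0.4],"angular":[0,0,0],"grip":-1},
    {"travel":[0,0,0.48],"angular":[0,0,0],"grip":-1},
    {"travel":[0,0,0.53],"angular":[0,0,0],"grip":-1},
    {"travel":[0,0,0.53],"angular":[0,0,0],"grip":-1}
  ]
}}

```text
time: 5.78
ee_pos: [0.5521, 0.2928, 0.2502]
tcp_rot: [179.9, 0.2, -174.5]
wrist_force: [-0.8, -0.1, -5.7]
opening: 0.0247
grasp_force: 79.4
```

{"method": "carry_out", "body": {
  "plan": [
    {"travel":[-0.01,-0.05,0],"angular":[0,0,0.05],"grip":-1},
    {"travel":[-0.02,-0.14,0],"angular":[0,0,0.1],"grip":-1},
    {"travel":[-0.03,-0.25,0],"angular":[0,0,0.15],"grip":-1},
    {"travel":[-0.04,-0.36,0],"angular":[0,0,0.2],"grip":-1},
    {"travel":[-0.05,-0.47,0],"angular":[0,0,0.25],"grip":-1},
    {"travel":[-0.06,-0.58,0],"angular":[0,0,0.3],"grip":-1},
    {"travel":[-0.07,-0.69,0],"angular":[0,0,0.35],"grip":-1},
    {"travel":[-0.08,-0.8,0],"angular":[0,0,0.4],"grip":-1}
  ]
}}

```text
time: 6.45
ee_pos: [0.5265, 0.0509, 0.2447]
tcp_rot: [180.0, -0.1, -163.0]
wrist_force: [1.2, -0.6, -5.1]
opening: 0.0248
grasp_force: 79.5
```

{"method": "carry_out", "body": {
  "plan": [
    {"travel":[-0.01,-0.1,0],"angular":[0,0,0.05],"grip":-1},
    {"travel":[-0.02,-0.2,0],"angular":[0,0,0.1],"grip":-1},
    {"travel":[-0.03,-0.3,0],"angular":[0,0,0.15],"grip":-1},
    {"travel":[-0.05,-0.4,0],"angular":[0,0,0.22],"grip":-1},
    {"travel":[-0.07,-0.48,0],"angular":[0,0,0.3],"grip":-1},
    {"travel":[-0.08,-0.55,0],"angular":[0,0,0.38],"grip":-1},
    {"travel":[-0.1,-0.6,0],"angular":[0,0,0.46],"grip":-1},
    {"travel":[-0.1,-0.6,0],"angular":[0,0,0.46],"grip":-1}
  ]
}}

```text
time: 7.12
ee_pos: [0.4961, -0.1299, 0.2447]
tcp_rot: [179.9, -0.1, -149.9]
wrist_force: [-0.1, 1.5, -5.5]
opening: 0.0245
grasp_force: 79.5
```

Run:
```python
from h import *
import pickle
T,o=tool();c=snap('wrist','w3.png');pickle.dump((T,c),open('w3.pkl','wb'));print(o['q'],o['ee_pos'],o['tcp_rot'],o['time'])
```

```text
[-1.46428447e+01  7.39365989e-02  5.26774665e+00  9.53426946e+01
 -5.30172860e-02 -4.47081430e+01] [ 0.49613562 -0.12989195  0.24471732] [ 1.79932939e+02 -1.43109516e-01 -1.49934549e+02] 7.1167
```

View pics/w3.png

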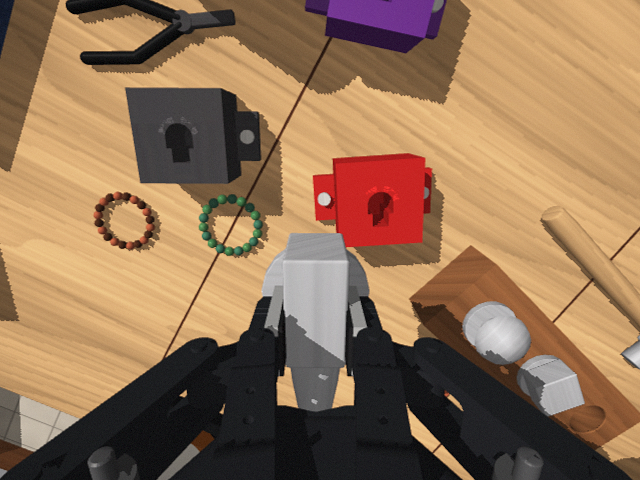

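Dark holder's top face is at about (127,88)–(228,183), with its bore near (178,135) and the slot pointing down the image. The stake is held straight with the horn pointing down the image. I'll enlarge the holder.

Run:
```python
import cv2
im=cv2.imread('pics/w3.png');cv2.imwrite('pics/w3c.png',cv2.resize(im[78:198,112:272],(800,600),interpolation=cv2.INTER_CUBIC))
```

```text
(no output)
```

View pics/w3c.png

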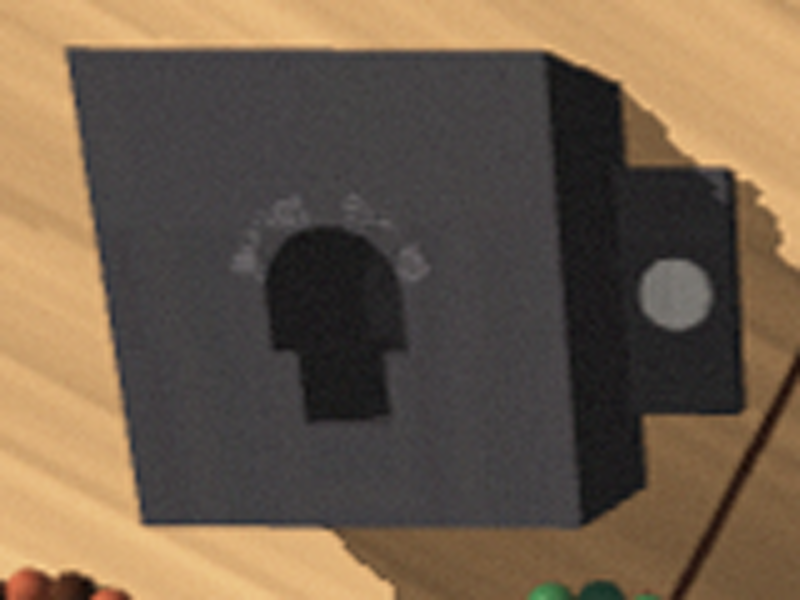

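Run:
```python
from h import *
import pickle
np.set_printoptions(precision=4,suppress=True)
T,c=pickle.load(open('w3.pkl','rb'))
f=lambda P:np.array([at_z(c,(112+x/5,78+y/5),.06,T)[:2] for x,y in P])
ang=lambda v:np.degrees(np.arctan2(v[1],v[0]))
C=f([(68,48),(546,50),(581,526),(143,523)]);print(C,C.mean(0),ang(C[3]-C[0]),ang(C[2]-C[1]),ang(C[0]-C[1])-90,ang(C[3]-C[2])-90, np.linalg.norm(C-np.roll(C,1,0),axis=1))
S=f([(306,421),(390,416),(330,226),(266,290),(403,290)]);m=S[:2].mean(0);v=m-S[2];u=v/np.linalg.norm(v)
print(S,'len',np.linalg.norm(v),ang(v),'bore from ends',S[2]+v*12.5/35,S[3:].mean(0))
g=cv2.cvtColor(c['frame'],cv2.COLOR_RGB2GRAY).astype(int)
print(g[226:280,305]);print(g[226:280,330]);print(g[275,255:375]);print(g[300,270:365])
```

```text
[[ 0.4793 -0.3297]
 [ 0.4376 -0.257 ]
 [ 0.5102 -0.2158]
 [ 0.5515 -0.2884]] [ 0.4946 -0.2727] 29.71958063319287 29.597678479940214 -150.14504385721196 -150.3423165121769 [0.0832 0.0838 0.0835 0.0836]
[[ 0.5181 -0.2688]
 [ 0.5094 -0.2556]
 [ 0.4837 -0.2784]
 [ 0.4999 -0.2842]
 [ 0.4873 -0.2625]] len 0.03414163482356446 28.336150025543397 bore from ends [ 0.4944 -0.2726] [ 0.4936 -0.2734]
[170 171 176 178 180 181 185 162 147 155 150 152 149 151 150 159 155 153
 154 149 146 154 157 154 156 155 152 152 153 151 149 148 148 159 187 208
 202 195 190 189 189 191 189 191 193 187 188 191 188 189 186 185 190 189]
[183 187 186 183 183 181 178 157 144 152 156 147 155 152 148 147 151 153
 154 158 153 151 152 151 150 151 149 154 155 156 149 146 146 149 179 203
 200 192 184 183 186 188 186 184 185 186 187 183 185 184 182 184 186 187]
[193 193 192 193 190 189 190 191 187 188 187 185 182 182 179 180 180 181
 179 178 178 181 180 178 179 179 181 182 188 193 190 187 183 185 179 180
 183 185 186 184 186 186 189 187 187 187 187 187 188 188 189 188 189 189
 189 188 187 186 182 183 178 178 178 178 181 182 181 181 183 186 187 186
 184 188 188 184 185 186 187 188 189 190 191 191 188 189 189 184 183 185
 183 167 138 106  86  94  96  89  96  94  97  92  91  95  92  97  95  94
  94  93 102 150 193 185 185 182 184 184 186 186]
[ 69 129 146 145 148 146 146 143 144 145 146 147 123 133 202 190 187 183
 182 182 183 183 180 181 185 186 185 184 185 188 184 189 186 186 187 186
 188 186 185 182 186 181 184 179 176 174 174 179 176 175 177 179 181 180
 184 185 183 186 183 185 181 184 185 185 188 188 190 187 182 186 185 185
 186 184 182 168 134 104  74  82  78  78  78  80  80  74  79  76  76  73
  56  12  19  17  17]
```

Run:
```python
from h import *
import pickle
np.set_printoptions(precision=4,suppress=True)
T,c=pickle.load(open('w3.pkl','rb'))
def tp(uv,z):
    o,d=world_ray(c,uv,np.eye(4)); return (o+d*(z-o[2])/d[2])[:2]
for z in (-.0133,-.0153,-.0173):
    P=np.array([tp(p,z) for p in [(305,260),(330,260),(283,275),(346.8,275),(283.6,300),(345.7,300)]]); print(z,P.tolist() if z==-.0153 else '', 'axis x',P[:2,0].mean()-.034,'width',P[3,1]-P[2,1],'mid y',P[2:4,1].mean(),P[4:,1].mean())
```

```text
-0.0133  axis x -0.0015678952285522463 width 0.02500279629910956 mid y 0.0013688294953441028 0.0012659878174590775
-0.0153 [[0.033253156034423435, -0.002385724223244856], [0.03325129439500156, 0.007098541751006599], [0.02702450140064471, -0.010920894599288529], [0.027019058993637997, 0.013659474215240039], [0.016198181704449574, -0.011013091634203772], [0.016191670831551735, 0.013549462957796486]] axis x -0.0007477747852875083 width 0.024580368814528568 mid y 0.001369289807975755 0.001268185661796357
-0.0173  axis x 7.234565797724357e-05 width 0.024157941329947575 mid y 0.0013697501206074072 0.0012703835061336367
```

{"method": "carry_out", "body": {
  "plan": [
    {"travel":[0,-0.06,0],"angular":[0,0,0],"grip":-1},
    {"travel":[0,-0.15,0],"angular":[0,0,0],"grip":-1},
    {"travel":[0,-0.25,0],"angular":[0,0,0],"grip":-1},
    {"travel":[-0.004,-0.35,-0.05],"angular":[0,0,0],"grip":-1},
    {"travel":[-0.004,-0.43,-0.12],"angular":[0,0,0],"grip":-1},
    {"travel":[-0.004,-0.479,-0.2],"angular":[0,0,0],"grip":-1},
    {"travel":[-0.004,-0.479,-0.25],"angular":[0,0,0],"grip":-1},
    {"travel":[-0.004,-0.479,-0.25],"angular":[0,0,0],"grip":-1}
  ]
}}

```text
time: 7.83
ee_pos: [0.4948, -0.2705, 0.1661]
tcp_rot: [179.6, -0.2, -150.0]
wrist_force: [0.3, 0.4, -6.5]
opening: 0.0246
grasp_force: 79.9
```

{"method": "carry_out", "body": {
  "plan": [
    {"travel":[0,0,0],"angular":[0,0,0],"grip":-1},
    {"travel":[0,0,0],"angular":[0,0,0],"grip":-1},
    {"travel":[0,0,0],"angular":[0,0,0],"grip":-1}
  ]
}}

```text
time: 8.08
ee_pos: [0.4971, -0.2708, 0.1727]
tcp_rot: [-179.9, 0.1, -149.9]
wrist_force: [-0.3, -0.4, -5.2]
opening: 0.0245
grasp_force: 79.9
```

Run:
```python
from h import *
import pickle
T,o=tool();print(o['ee_pos'],o['tcp_rot'],o['wrist_force'])
t=[]
f=lambda im,x,y:cv2.resize(im[y:y+150,x:x+200],(400,300),interpolation=cv2.INTER_CUBIC)
w=snap('wrist','w4.png')['frame'];s=snap('scene','s4.png')['frame'];d=snap('side','d4.png')['frame']
cv2.imwrite('pics/m4.png',np.vstack([np.hstack([f(s,50,120),f(d,270,60)]),np.hstack([f(w,220,150),f(w,220,220)])])[:,:,::-1])
```

```text
[ 0.49708942 -0.27077705  0.17272874] [-1.79900259e+02  6.81114712e-02 -1.49857225e+02] [-0.31490374 -0.38133736 -5.22569554]
```

View pics/m4.png

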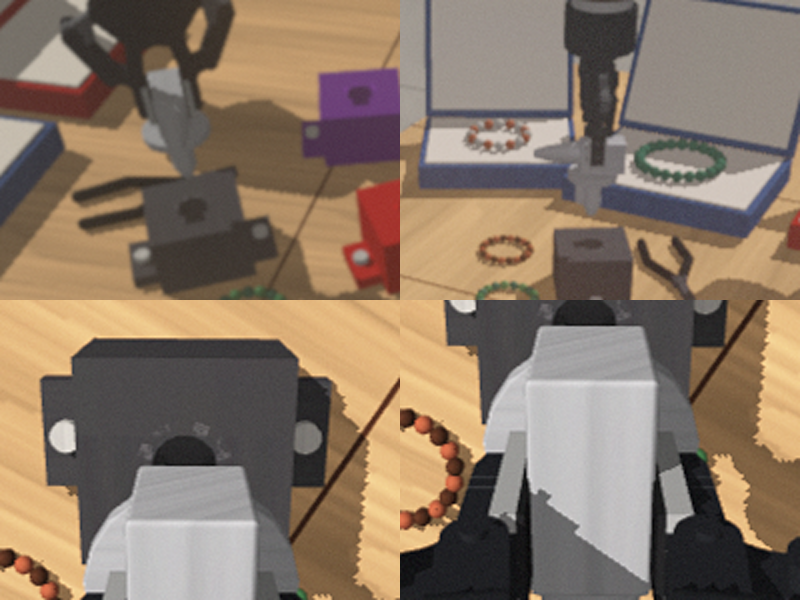

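Run:
```python
from h import *
np.set_printoptions(precision=4,suppress=True)
T,o=tool();c=cams.camera('wrist');print(o['ee_pos'],o['tcp_rot'])
cv2.imwrite('pics/w5c.png',cv2.resize(c['frame'][165:285,240:400,::-1],(800,600),interpolation=cv2.INTER_CUBIC))
def tp(uv,z):
    q,d=world_ray(c,uv,np.eye(4)); return (q+d*(z-q[2])/d[2])[:2]
z=o['ee_pos'][2]-.06
for p in [(259,179),(369,180),(312.5,218)]: print(tp(p,z))
```

```text
[ 0.4969 -0.271   0.1723] [-179.9169    0.052  -149.8715]
[ 0.0451 -0.0397]
[0.0443 0.0411]
[ 0.0155 -0.0005]
```

View pics/w5c.png

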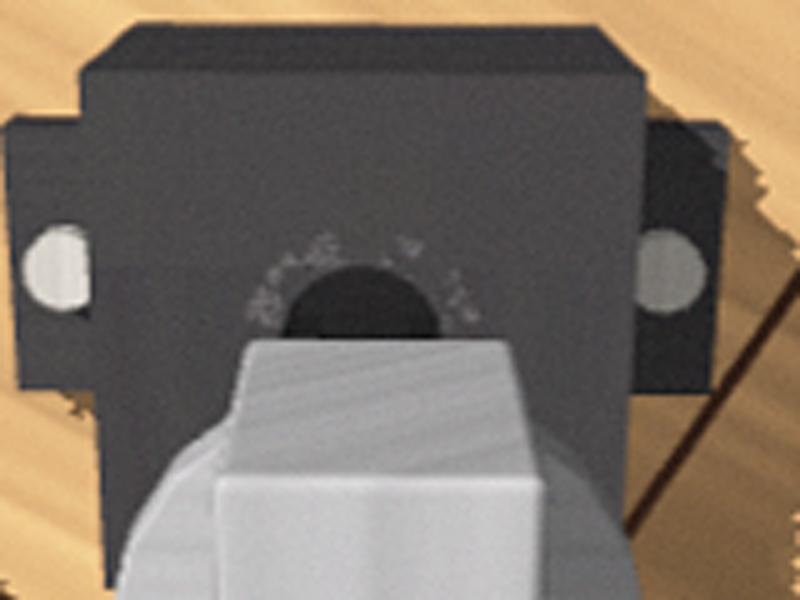

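{"method": "carry_out", "body": {
  "plan": [
    {"travel":[-0.007,-0.011,0],"angular":[0,0,0],"grip":-1},
    {"travel":[-0.007,-0.011,-0.04],"angular":[0,0,0],"grip":-1},
    {"travel":[-0.007,-0.011,-0.08],"angular":[0,0,0],"grip":-1},
    {"travel":[-0.007,-0.011,-0.11],"angular":[0,0,0],"grip":-1},
    {"travel":[-0.007,-0.011,-0.135],"angular":[0,0,0],"grip":-1},
    {"travel":[-0.007,-0.011,-0.155],"angular":[0,0,0],"grip":-1},
    {"travel":[-0.007,-0.011,-0.155],"angular":[0,0,0],"grip":-1},
    {"travel":[-0.007,-0.011,-0.155],"angular":[0,0,0],"grip":-1}
  ]
}}

```text
time: 8.95
ee_pos: [0.4941, -0.2744, 0.1243]
tcp_rot: [180.0, -0.0, -149.9]
wrist_force: [-0.5, 0.7, -4.7]
opening: 0.0245
grasp_force: 80.2
```

{"method": "carry_out", "body": {
  "plan": [
    {"travel":[0,0,-0.015],"angular":[0,0,0],"grip":-1},
    {"travel":[0,0,-0.03],"angular":[0,0,0],"grip":-1},
    {"travel":[0,0,-0.045],"angular":[0,0,0],"grip":-1},
    {"travel":[0,0,-0.06],"angular":[0,0,0],"grip":-1},
    {"travel":[0,0,-0.06],"angular":[0,0,0],"grip":-1}
  ]
}}

```text
time: 9.37
ee_pos: [0.4938, -0.2743, 0.1054]
tcp_rot: [179.9, -0.0, -149.9]
wrist_force: [-0.2, 0.9, -5.3]
opening: 0.0242
grasp_force: 80.2
```

{"method": "carry_out", "body": {
  "plan": [
    {"travel":[0,0,-0.015],"angular":[0,0,0],"grip":-1},
    {"travel":[0,0,-0.03],"angular":[0,0,0],"grip":-1},
    {"travel":[0,0,-0.042],"angular":[0,0,0],"grip":-1},
    {"travel":[0,0,-0.05],"angular":[0,0,0],"grip":-1},
    {"travel":[0,0,-0.05],"angular":[0,0,0],"grip":-1},
    {"travel":[0,0,-0.05],"angular":[0,0,0],"grip":-1}
  ]
}}

```text
time: 9.87
ee_pos: [0.4942, -0.2745, 0.0916]
tcp_rot: [180.0, -0.0, -149.9]
wrist_force: [-0.4, 1.0, -5.7]
opening: 0.0246
grasp_force: 80.2
```

Not in contact yet, so I'll step down slowly.

{"method": "carry_out", "body": {
  "plan": [
    {"travel":[0,0,-0.004],"angular":[0,0,0],"grip":-1},
    {"travel":[0,0,-0.007],"angular":[0,0,0],"grip":-1},
    {"travel":[0,0,-0.007],"angular":[0,0,0],"grip":-1},
    {"travel":[0,0,-0.007],"angular":[0,0,0],"grip":-1}
  ]
}}

```text
time: 10.2
ee_pos: [0.4943, -0.2746, 0.0896]
tcp_rot: [-180.0, 0.0, -149.9]
wrist_force: [0.7, -0.2, -5.9]
opening: 0.0247
grasp_force: 80.2
```

{"method": "carry_out", "body": {
  "plan": [
    {"travel":[0,0,-0.004],"angular":[0,0,0],"grip":-1},
    {"travel":[0,0,-0.004],"angular":[0,0,0],"grip":-1},
    {"travel":[0,0,-0.004],"angular":[0,0,0],"grip":-1}
  ]
}}

```text
time: 10.45
ee_pos: [0.4944, -0.2747, 0.0887]
tcp_rot: [-180.0, 0.0, -149.9]
wrist_force: [-0.8, -0.7, -2.1]
opening: 0.0244
grasp_force: 80.4
```

Contact is starting: the downward load has gone from -5.9 to -2.1 N at the expected height of 0.0887. I'll go down a touch more.

{"method": "carry_out", "body": {
  "plan": [
    {"travel":[0,0,-0.003],"angular":[0,0,0],"grip":-1},
    {"travel":[0,0,-0.003],"angular":[0,0,0],"grip":-1},
    {"travel":[0,0,-0.003],"angular":[0,0,0],"grip":-1}
  ]
}}

```text
time: 10.7
ee_pos: [0.4944, -0.2747, 0.0887]
tcp_rot: [-179.9, 0.0, -149.9]
wrist_force: [-3.6, 0.7, 5.3]
opening: 0.0248
grasp_force: 81.7
```

{"method": "carry_out", "body": {
  "plan": [
    {"travel":[0,0,0],"angular":[0,0,0],"grip":0.0},
    {"travel":[0,0,0],"angular":[0,0,0],"grip":0.3},
    {"travel":[0,0,0],"angular":[0,0,0],"grip":0.6},
    {"travel":[0,0,0],"angular":[0,0,0],"grip":0.6},
    {"travel":[0,0,0],"angular":[0,0,0],"grip":0.6},
    {"travel":[0,0,0],"angular":[0,0,0],"grip":0.6}
  ]
}}

```text
time: 11.2
ee_pos: [0.4943, -0.2746, 0.0874]
tcp_rot: [-180.0, -0.0, -149.9]
wrist_force: [0.5, 0.2, 0.9]
opening: 0.0685
grasp_force: 0.0
```

{"method": "carry_out", "body": {
  "plan": [
    {"travel":[0,0,0.05],"angular":[0,0,0],"grip":0.6},
    {"travel":[0,0,0.13],"angular":[0,0,0],"grip":0.6},
    {"travel":[0,0,0.23],"angular":[0,0,0],"grip":0.6},
    {"travel":[0,0,0.33],"angular":[0,0,0],"grip":0.6},
    {"travel":[0,0,0.43],"angular":[0,0,0],"grip":0.6},
    {"travel":[0,0,0.5],"angular":[0,0,0],"grip":0.6},
    {"travel":[0,0,0.5],"angular":[0,0,0],"grip":0.6},
    {"travel":[0,0,0.5],"angular":[0,0,0],"grip":0.6}
  ]
}}

```text
time: 11.87
ee_pos: [0.4948, -0.2749, 0.2386]
tcp_rot: [-179.9, 0.1, -149.9]
wrist_force: [-0.1, -0.6, -0.9]
opening: 0.0683
grasp_force: 0.0
```

Run:
```python
from h import *
f=lambda im,x,y:cv2.resize(im[y:y+150,x:x+200],(400,300),interpolation=cv2.INTER_CUBIC)
w=snap('wrist','w6.png')['frame'];s=snap('scene','s6.png')['frame'];d=snap('side','d6.png')['frame']
cv2.imwrite('pics/m6.png',np.vstack([np.hstack([f(s,50,140),f(d,270,110)]),np.hstack([f(w,220,150),f(s,300,200)])])[:,:,::-1])
o=monitor.get_obs();print(o['ee_pos'],o['opening'],o['time'])
```

```text
[ 0.49391809 -0.27439638  0.23608686] 0.06863393254346366 12.0167
```

View pics/m6.png

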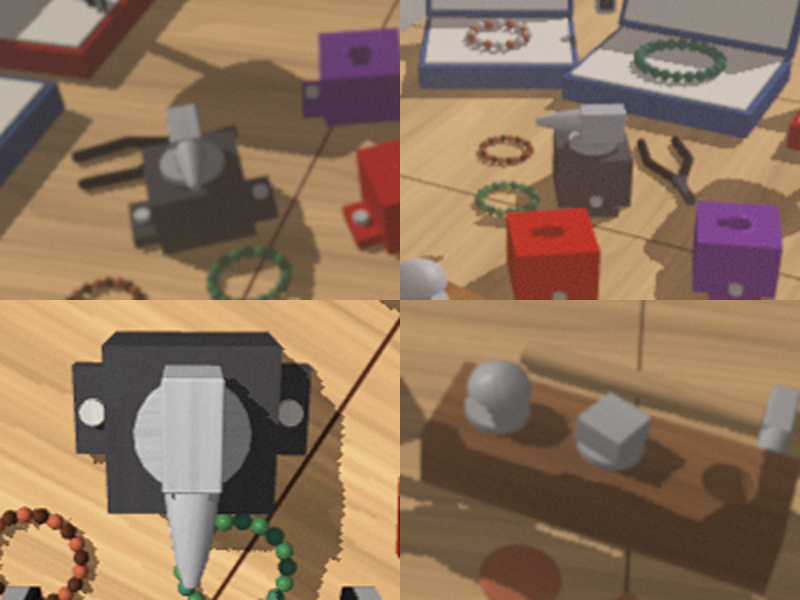

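The stake stands upright in the dark holder with its collar flush and its horn along the slot. The dome and flat stakes are still in the rack, and the gripper is clear of everything.

```bash
python3 -c "
from h import *
print(ticket.job_done())"
```

```text
the job is handed in; nothing more can be done
None
```

The horn stake is seated in the dark holder with its collar flush and its horn along the slot, released without a drop; the other two stakes still stand in the rack, and the job was handed in at about 12 s (no verdict was returned).

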